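# Stamp the brass bin tag

## Task

In the fittings store, take the round stamp with the upright handle and press it upright onto the middle of the rectangular brass tag, until the tag has sunk about flush with the rim of its sprung frame but not down to its stop; keep it there for about a second, and press the tag with nothing else. Then lift the stamp straight up clear of the tag without sliding it, and stand it back upright on the plywood board, released.

Things in the scene. Friction and masses are not known exactly. Their poses are not given: they have to be found in the camera images.
- stamp: Round hand stamp standing upright on its steel die: die disc 32 mm across, 14 mm high; shank 18 mm across up to 32 mm; upright round wooden handle 26 mm across from 32 to 95 mm above the underside. 0.25 kg. Origin: centre of the underside (die face); z up the handle. Starts on the plywood board. The other stamp there, 110 mm away, 88 mm high with a cross-bar on top, is not used.
- tag_face (a point): Centre of the upper face of the rectangular brass tag, 80 x 60 mm (x along the 80, z up), with an etched ring 40 mm across in its middle. It lies on a sprung rubber bed in a dark steel frame, 110 x 92 mm, rim 34 mm above the table; untouched, the face is 40 mm above the table, 6 mm proud of the rim. The like frame with a round tag, to its left or right, is not used.
- tag (a joint): How far the rectangular tag has sunk on its spring, in m: 0 untouched, 0.006 flush with the frame's rim, 0.012 at its stop. It needs about 4 N to start moving, 7.6 N at 6 mm and 11 N at the stop, and springs back by itself.
- board: Flat plywood board, 110 x 200 x 12 mm, fixed to the table, on which the two stamps stand, side by side along y. Origin: centre of its underside; x along the 110 mm side, y along the 200 mm side, upper face at z = 12 mm.
There are look-alikes about, which are no part of the job. What is shaped like the stamp but blue is not meant. Several things have the shape of the board; the one meant has the colours described above.

How it is judged:
By the outcome, as a careful person would: the job done as asked, in the order asked, and still so for the second after the job is handed in, with the robot touching nothing.
It also fails if it takes over 54 s, if anything falls off the work surface, if the arm or the gripper's body presses on something with over 40 N, if the wrist force passes 120 N, or if a joint passes its speed limit or range.

## Robot

A 6-joint arm with a two-finger parallel gripper is mounted at the origin on the work surface. World frame = base frame: x ahead of the robot, y to its left, z up, the work surface at z = 0. Lengths are in m, angles in rad, forces in N, time in s.
With the tool pointing down it reaches from about 0.25 to 0.725 m from the base axis. Payload 4 kg.
Tool frame: the origin (TCP) lies midway between the tips of the shut fingers; the grasp point (between the pads) lies 19 mm behind it; y points along the fingers, x is the direction in which the jaws open and shut, and the axes are right-handed (so a half turn about y gives the same grasp; the last joint's range is limited). The gripper opens to 85 mm and grips with 20 to 120 N. Pads are 22 mm wide; open, the fingers measure 114 mm over their backs; the gripper's body (76 mm by 85 mm) begins 54 mm behind the grasp point. The pads swing forward as they close: fully open they stand 13 mm farther back than shut.
Start: joints at [-1.116, 0.241, 0.005, 1.335, 0, 1.571], TCP at [0.22, -0.449, 0.231] pointing down, gripper open.
Joint ranges: [-2.72, 2.72], [-1.05, 1.87], [-1.09, 1.28], [-1.99, 2.15], [-1.42, 1.44], [-3.14, 3.14]. Speed limits (rad/s): [2.79, 2.79, 3.14, 3.14, 3.14, 3.14].

## Interface

Orientations are given as a unit quaternion [x, y, z, w].
In Python, from workcell import bot gives the robot as it stands. The module is installed in compiled form; this text tells all that it offers.
- The arm moves only by the shell command python3 -m inch 'ROWS'. ROWS is text: rows parted by semicolons, each of 7 numbers parted by spaces: the turn, a rotation vector about the tool's x, y, z in degrees, then the shift along the tool's x, y, z in mm, then the closure, from 0 (fully open) to 1 (shut). In form: ax ay az dx dy dz fingers; .... A call has 1 to 12 rows; each row shifts and turns the commanded pose from where the row before left it, along the tool's axes as they then stand; what a row does not reach is not made up. A row lasts 1/8 s, in which the tool goes at most 62.5 mm and 10.7 degrees, less where a joint would pass 70% of its speed; a pose out of reach is approached as far as the arm can. A call with a gripper value outside its range is refused whole. The fingers move at their own pace and stop on an object; the grip force is fixed at half the most. Time passes only in rows, so rows that do not move let the fingers close. It gives the time, the measured TCP pose, the force and the opening at its end, in the units of the state.
- bot.get_obs(): the state, without advancing time (a new reading comes with each control period).
- bot.camera(name): name is "scene" or "top" or "wrist"; returns a dict with "color" (480x640x3 uint8, blue, green, red), "fx", "fy", "cx", "cy" (pixels), "k1" (the pictures are not rectified: a ray, as slopes to the right and down, at radius r is drawn at 1 + k1 r^2 times it, then the intrinsics apply), "extrinsics" (4x4, takes a point from world to camera coordinates). Camera axes: x right, y up, looking along -z (the intrinsics and any distortion apply to the point x, -y, -z); pixel columns grow to the right and rows downward; lengths in m; the calibration is good to about 2 mm. A picture is of the moment at which its call begins. There is no depth.
- bot.job_done(): hands the job in, once; it reports no verdict.
Trained networks look in the newest picture that a camera, given by its name, has taken for a name from the list of things; names that differ only in an ending like _2 or _b are one class to them, and where a whole thing is asked for, a point or a joint stands for the part that bears it (a point fixed in the world has none). Each returns a list of dicts, best first, with "conf" (0 to 1); they miss things now and then, are a little off and sometimes report something else, mostly with a low value. They report only what shows in the picture. A call takes as long as a camera call. They do not tell look-alikes from the thing itself.
- bot.look_for(name, camera): "extent" ([left, top, right, bottom] in pixels, round what is visible of it).
- bot.cut_out(name, camera): "region" (480x640 bool, what is visible of it) and "extent" ([left, top, right, bottom] in pixels, round what is visible of it).
- bot.spot_point(name, camera): "point" ([column, row] in pixels: a listed point, or the origin of a listed thing).
The state is a dict: "clock": time; "joint_pos": joint angles; "joint_vel": joint speeds; "tau": joint torques, N m; "eef_pos": TCP position; "tool_rot": TCP orientation; "ft_force": force on the tool from outside, world axes, zero at the start; "ft_torque": the same for the moment, N m; "grip_width": finger opening in m.
Only numpy, scipy, OpenCV 4.12 (cv2) and the standard library are available. Lean on these libraries where they do the work, as an engineer would, in place of code of your own. Each camera call takes 0.05 s, during which the arm holds its last target.

## Working session

There is one attempt and no reset: what is moved stays moved. The work goes in short steps, Python scripts to look and compute and a shell command to move; the robot and the scene stay as the last step left them, time stands still between calls to the robot, and variables do not carry over. Pictures are saved under pics/ and viewed, and the job is handed in when it is done.

```bash
mkdir -p pics; ls
python3 - <<'E'
from workcell import bot
import cv2
o=bot.get_obs()
print({k:(v if not hasattr(v,'tolist') else [round(float(x),4) for x in v]) for k,v in o.items()})
for n in ("scene","top","wrist"):
    c=bot.camera(n); cv2.imwrite(f"pics/{n}0.png",c["color"]); print(n,c["fx"],c["cx"],c["cy"],c["k1"],c["extrinsics"])
    for t in ("stamp","tag_face","board"):
        print(t,[(d["conf"],[round(x) for x in d["extent"]]) for d in bot.look_for(t,n)][:6], [(d["conf"],[round(float(x),1) for x in d["point"]]) for d in bot.spot_point(t,n)][:6])
print(bot.get_obs()["clock"])
E
```

```text
pics
{'clock': 0.0, 'joint_pos': [-1.116, 0.2414, 0.0037, 1.3352, 0.0, 1.5708], 'joint_vel': [-0.001, 0.0013, 0.0005, -0.0009, -0.0004, -0.0018], 'tau': [0.0006, -37.2321, 25.2404, 0.0171, 0.0001, 0.0], 'eef_pos': [0.2194, -0.4486, 0.2304], 'tool_rot': [-0.5995, 0.375, -0.3738, 0.6002], 'ft_force': [-0.649, -0.4366, -0.0728], 'ft_torque': [0.0448, 0.0336, -0.0422], 'grip_width': 0.08528858708068356}
scene 618.9696373761897 328.66001880999517 233.41466932572513 -0.028890666685379564 [[-0.83871887  0.54441152  0.01291313  0.40341561]
 [-0.43123793 -0.67847076  0.59473631  0.1163342 ]
 [ 0.33254248  0.49324794  0.80381712 -1.23046633]
 [ 0.          0.          0.          1.        ]]
stamp [(0.93, [191, 134, 211, 179]), (0.67, [229, 159, 248, 203])] [(0.95, [203.9, 171.7]), (0.55, [240.4, 196.7])]
tag_face [(0.87, [331, 412, 397, 479])] [(0.65, [365.7, 444.7])]
board [(0.98, [199, 174, 298, 270]), (0.65, [305, 126, 396, 212])] [(0.76, [350.2, 169.0]), (0.58, [244.9, 222.2])]
top 449.767825697816 317.02641176953654 236.04857752068867 -0.0456202722959435 [[-0.01538635 -0.99936262 -0.032
[... 210 characters left out ...]
(0.64, [478, 181, 509, 205])] [(0.7, [483.9, 202.1]), (0.68, [436.8, 213.5])]
tag_face [(0.86, [150, 158, 189, 205])] [(0.55, [166.3, 181.5])]
board [(0.65, [355, 176, 458, 243]), (0.58, [359, 294, 474, 363])] [(0.91, [415.2, 326.3]), (0.57, [408.7, 203.9])]
wrist 358.5527710914506 325.30061235304447 237.40600995231162 -0.06426273830726571 [[ 4.39462990e-01 -8.98260675e-01  2.02967463e-04 -5.00614241e-01]
 [ 8.63808082e-01  4.22545482e-01 -2.74391897e-01  3.63116748e-02]
 [ 2.46389687e-01  1.20760408e-01  9.61617931e-01 -3.78263480e-01]
 [ 0.00000000e+00  0.00000000e+00  0.00000000e+00  1.00000000e+00]]
stamp [] []
tag_face [] []
board [(0.55, [27, 2, 260, 128])] [(0.85, [142.7, 24.1])]
1.05
```

View pics/scene0.png

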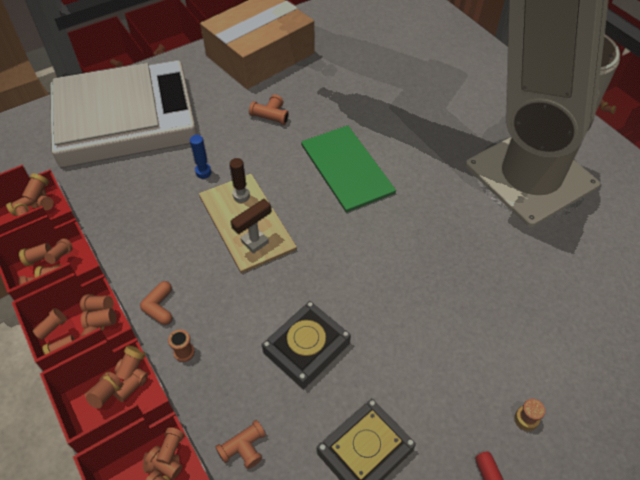

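View pics/top0.png

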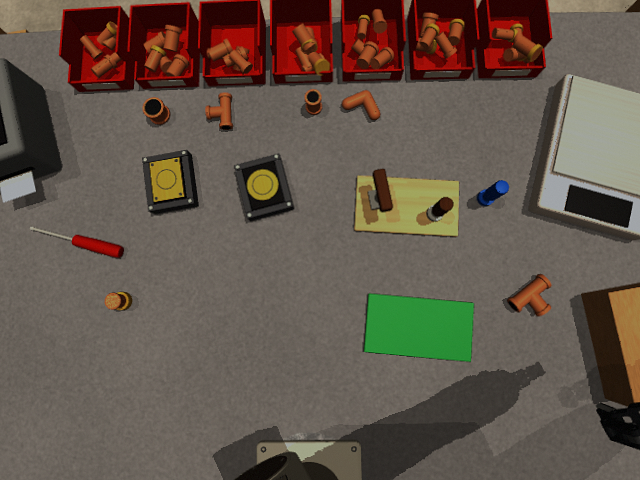

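View pics/wrist0.png

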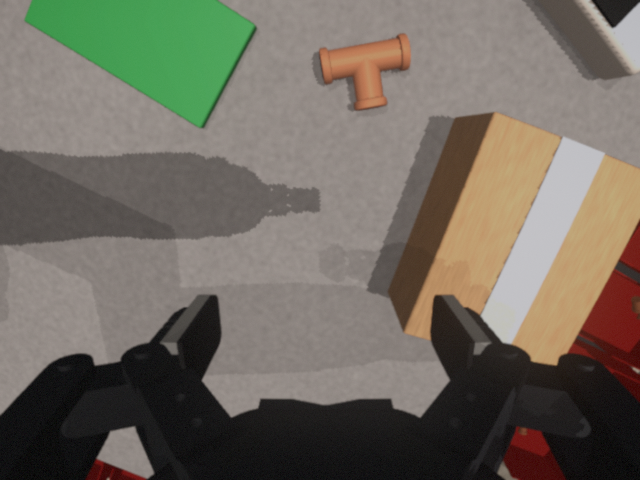

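Scene/top pictures: the brown-handled upright stamp stands on the plywood at scene (240,180) / top (440,210). Its candidates were the blue one at scene (201,158) / top (492,193), excluded by its colour, and the cross-bar stamp at scene (252,225) / top (380,192), excluded by its shape. Rectangular tag: scene (366,443) / top (167,181); the round one is at scene (306,338) / top (262,185). The boards are plywood at top (408,207) and green at top (420,327), which is not meant.

```bash
cat > h.py <<'E'
import numpy as np, cv2
from scipy.spatial.transform import Rotation as R
def K(c): return np.array([[c["fx"],0,c["cx"]],[0,c["fy"],c["cy"]],[0,0,1.]]),np.array([c["k1"],0,0,0,0.])
F=np.diag([1,-1,-1.])
def ray(c,p):
    k,d=K(c); u=cv2.undistortPoints(np.array([[p]],float),k,d)[0,0]
    E=c["extrinsics"]; Rw=E[:3,:3]; o=-Rw.T@E[:3,3]
    v=Rw.T@np.array([u[0],-u[1],-1]); return o,v
def plane(c,p,z):
    o,v=ray(c,p); return o+v*(z-o[2])/v[2]
def proj(c,P):
    k,d=K(c); E=c["extrinsics"]; q=(F@(E[:3,:3]@np.atleast_2d(P).T+E[:3,3:4])).T
    return cv2.projectPoints(q.reshape(-1,1,3),np.zeros(3),np.zeros(3),k,d)[0].reshape(-1,2)
def tri(obs):
    A=np.zeros((3,3));b=np.zeros(3)
    for c,p in obs:
        o,v=ray(c,p);v=v/np.linalg.norm(v);M=np.eye(3)-np.outer(v,v);A+=M;b+=M@o
    return np.linalg.solve(A,b)
E
python3 - <<'E'
from workcell import bot
from h import *
s=bot.camera("scene");t=bot.camera("top")
print("stamp base scene",plane(s,(240.4,196.7),.012),"top",plane(t,(436.8,213.5),.012))
print("tag",plane(s,(365.7,444.7),.04),plane(t,(166.3,181.5),.04))
big=lambda im,a,b,f:cv2.resize(im[b[0]:b[1],a[0]:a[1]],None,fx=f,fy=f,interpolation=cv2.INTER_CUBIC)
A=big(s["color"],(180,310),(120,280),3);B=big(t["color"],(340,470),(165,245),3);C=big(t["color"],(130,220),(140,220),4);D=big(s["color"],(310,420),(390,480),3)
def pad(i,w=400,h=290):
    i=i[:h,:w];return cv2.copyMakeBorder(i,0,h-i.shape[0],0,w-i.shape[1],cv2.BORDER_CONSTANT)
cv2.imwrite("pics/crop.png",np.vstack([np.hstack([pad(big(s["color"],(180,310),(120,215),3)),pad(B)]),np.hstack([pad(C),pad(D)])]))
# cutouts
for n,c in (("scene",s),("top",t)):
    for name in ("stamp","tag_face","board"):
        for d in bot.cut_out(name,n):
            m=d["region"].astype(np.uint8); cn=max(cv2.findContours(m,0,2)[0],key=cv2.contourArea)
            r=cv2.minAreaRect(cn); print(n,name,d["conf"],[round(float(x),1) for x in (*r[0],*r[1],r[2])], s["color"].shape and [int(x) for x in c["color"][d["region"]].mean(0)])
E
```

```text
stamp base scene [ 0.51828248 -0.24994989  0.012     ] top [ 0.5162839 -0.2563386  0.012    ]
tag [0.59337142 0.26801739 0.04      ] [0.58528067 0.26564476 0.04      ]
scene stamp 0.98 [237.3, 180.5, 43.9, 16.8, 77.3] [44, 53, 63]
scene stamp 0.96 [199.5, 155.9, 44.1, 15.0, 76.0] [80, 46, 30]
scene tag_face 0.96 [365.9, 445.8, 46.8, 59.3, 48.0] [72, 126, 141]
scene board 0.92 [247.2, 221.4, 95.4, 62.2, 61.9] [98, 139, 152]
scene board 0.61 [347.8, 167.2, 96.0, 54.9, 56.3] [65, 118, 57]
top stamp 0.86 [492.7, 192.3, 15.8, 34.7, 56.3] [83, 38, 17]
top stamp 0.68 [439.2, 209.2, 15.8, 29.7, 47.5] [30, 43, 57]
top tag_face 0.83 [167.0, 180.2, 43.3, 33.1, 82.9] [34, 116, 138]
top board 0.92 [406.6, 206.3, 104.1, 58.1, 2.0] [79, 143, 151]
```

View pics/crop.png

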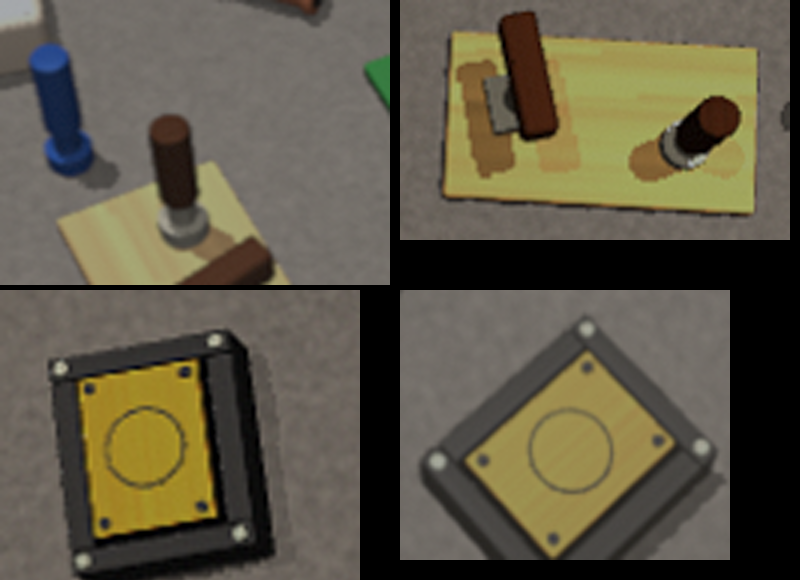

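Run:
```python
from workcell import bot
from h import *
np.set_printoptions(precision=4,suppress=True)
s=bot.camera("scene");t=bot.camera("top")
print("ring s",plane(s,(367,443.7),.04),"t",plane(t,(166.4,179.2),.04),"tri",tri([(s,(367,443.7)),(t,(166.4,179.2))]))
print("top of handle s",plane(s,(236.7,162.3),.107),"t",plane(t,(446.6,204.2),.107),"tri",tri([(s,(236.7,162.3)),(t,(446.6,204.2))]))
print("blue", plane(t,(483.9,202.1),0)); print("bar",plane(t,(383,190),.1))
print("board",plane(s,(247.2,221.4),.012),plane(t,(406.6,206.3),.012))
o=bot.get_obs(); r=R.from_quat(o["tool_rot"]); print(o["eef_pos"],r.as_matrix())
# board corners in top
print([plane(t,p,.012) for p in ((356.5,176),(458.5,181),(457.5,236),(354.5,231.5))])
# tip offset check: project tcp
print(proj(bot.camera("wrist"),o["eef_pos"]))
```

```text
ring s [0.591  0.2679 0.04  ] t [0.5899 0.2656 0.04  ] tri [0.5905 0.267  0.0369]
top of handle s [ 0.5157 -0.2482  0.107 ] t [ 0.5146 -0.2513  0.107 ] tri [ 0.5149 -0.2518  0.1035]
blue [ 0.5395 -0.3532  0.    ]
bar [ 0.5437 -0.1434  0.1   ]
board [ 0.5357 -0.191   0.012 ] [ 0.5317 -0.1986  0.012 ]
[ 0.2196 -0.4492  0.2313] [[ 0.4393 -0.      0.8983]
 [-0.8983  0.      0.4393]
 [-0.     -1.     -0.    ]]
[array([ 0.5945, -0.1031,  0.012 ]), array([ 0.5801, -0.3023,  0.012 ]), array([ 0.4715, -0.2938,  0.012 ]), array([ 0.4842, -0.0962,  0.012 ])]
[[323.9916 299.8841]]
```

```bash
python3 -m inch '0 0 0 -6 0 44 0;0 0 0 -6 0 44 0;0 0 0 -6 0 44 0;0 0 0 -6 0 44 0;0 0 0 -6 0 44 0;0 0 0 -6 0 44 0;0 0 0 -6 0 44 0;0 0 0 -6 0 44 0;0 -9.5 0 0 0 0 0;0 -9.5 0 0 0 0 0;0 -9.5 0 0 0 0 0;0 -9.5 0 0 0 0 0'
cat > st.py <<'E'
import sys
from workcell import bot
from h import *
np.set_printoptions(precision=4,suppress=True)
o=bot.get_obs(); r=R.from_quat(o["tool_rot"]); m=r.as_matrix()
print("t",round(o["clock"],2),o["eef_pos"],"f",np.array(o["ft_force"]),"w",round(o["grip_width"],4)); print(m)
if len(sys.argv)>3:
    tgt=np.array([float(x) for x in sys.argv[1:4]]); print("tool delta mm",m.T@(tgt-o["eef_pos"])*1000)
E
python3 st.py 0.515 -0.251 0.20
python3 - <<'E'
from workcell import bot
from h import *
np.set_printoptions(precision=4,suppress=True)
w=bot.camera("wrist"); cv2.imwrite("pics/wrist1.png",w["color"])
print([(d["conf"],d["extent"]) for d in bot.look_for("stamp","wrist")],[(d["conf"],d["point"],plane(w,d["point"],.012)) for d in bot.spot_point("stamp","wrist")])
print(proj(w,[[0.515,-0.251,.107],[0.515,-0.251,.012]]))
E
```

```text
clock: 3.1
eef_pos: [0.5148, -0.2513, 0.2312]
tool_rot: [-0.689, 0.157, -0.157, 0.69]
ft_force: [0.7, 0.3, -0.3]
grip_width: 0.0854
t 3.1 [ 0.5148 -0.2513  0.2312] f [ 0.6503  0.2944 -0.2632] w 0.0854
[[ 0.9017 -0.0002  0.4324]
 [-0.4324  0.0001  0.9017]
 [-0.0003 -1.     -0.    ]]
tool delta mm [ 0.0242 31.1717  0.3741]
[(0.88, [378.4, 259.7, 424.6, 323.6]), (0.63, [307.0, 188.3, 342.8, 237.6])] [(0.67, [321.2, 202.0], array([ 0.5124, -0.2467,  0.012 ])), (0.64, [388.0, 274.2], array([ 0.5433, -0.3491,  0.012 ]))]
[[325.2596 227.7671]
 [325.3042 204.6849]]
```

View pics/wrist1.png

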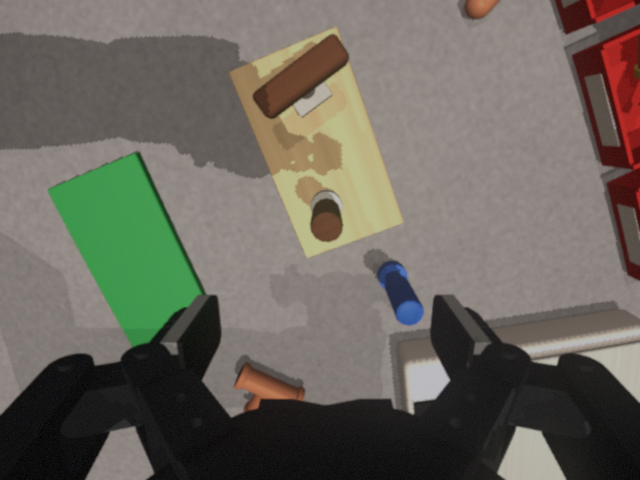

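The wrist picture shows the brown stamp's handle top at (326,226) and base at (325,203), where my estimate projects within 2 px. The blue one is at (400,292) and the cross-bar stamp at (300,75), both clear of the finger path.

```bash
python3 -m inch '0 0 0 0 25 1 0;0 0 0 0 30 0 0;0 0 0 0 30 0 0;0 0 0 0 30 0 0;0 0 0 0 25 0 0;0 0 0 0 20 0 0;0 0 0 0 11 0 0;0 0 0 0 5 0 0;0 0 0 0 0 0 0'
python3 -m inch '0 0 0 0 0 0 0.4;0 0 0 0 0 0 0.6;0 0 0 0 0 0 0.8;0 0 0 0 0 0 1;0 0 0 0 0 0 1;0 0 0 0 0 0 1'
python3 st.py .515 -.251 .055
python3 - <<'E'
from workcell import bot
from h import *
a=[]
for n in ("scene","wrist"):
    w=bot.camera(n)["color"]; a.append(cv2.resize(w[110:280,150:350],None,fx=2,fy=2) if n=="scene" else cv2.resize(w,(400,300)))
cv2.imwrite("pics/grip.png",np.hstack([cv2.copyMakeBorder(x,0,340-x.shape[0],0,400-x.shape[1],0) for x in a]))
E
```

```text
clock: 4.38
eef_pos: [0.5154, -0.2506, 0.0555]
tool_rot: [0.689, -0.159, 0.159, -0.689]
ft_force: [-0.2, 0.0, -1.3]
grip_width: 0.0855
clock: 5.12
eef_pos: [0.5157, -0.2507, 0.0558]
tool_rot: [0.689, -0.158, 0.159, -0.689]
ft_force: [0.4, 0.1, 4.3]
grip_width: 0.0244
t 5.12 [ 0.5157 -0.2507  0.0558] f [0.4015 0.0537 4.2892] w 0.0244
[[ 0.8992  0.0011  0.4374]
 [-0.4374 -0.0005  0.8992]
 [ 0.0012 -1.      0.    ]]
tool delta mm [-0.4986  0.8034 -0.5457]
```

View pics/grip.png

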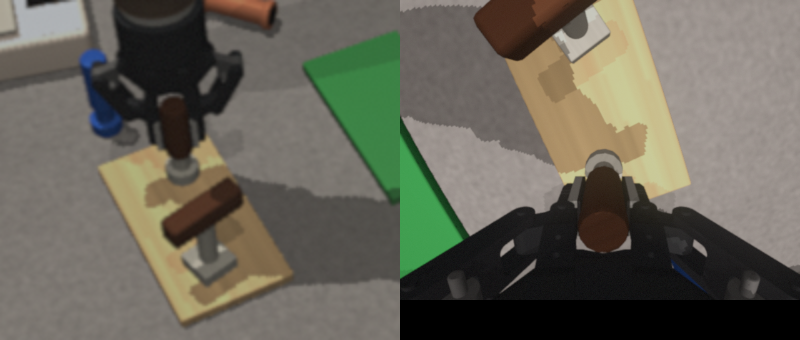

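The crop shows the fingers closed round the handle and the stamp upright, gripped below the handle top. Opening 24.4 mm. Lift and cross over.

```bash
python3 -m inch '0 0 0 0 -5 0 1;0 0 0 0 -15 0 1;0 0 0 0 -25 0 1;0 0 0 0 -30 0 1;0 0 0 0 -25 0 1;0 0 0 0 -15 0 1;0 0 0 0 -5 0 1'
python3 -m inch '0 0 0 -5 0 16 1;0 0 0 -10 0 31 1;0 0 0 -15 0 47 1;0 0 0 -16 0 50 1;0 0 0 -16 0 50 1;0 0 0 -16 0 50 1;0 0 0 -16 0 50 1;0 0 0 -16 0 50 1;0 0 0 -16 0 50 1;0 0 0 -15 0 47 1;0 0 0 -12 0 37 1;0 0 0 -7 0 20 1'
python3 -m inch '0 0 0 0 0 0 1'
python3 st.py .590 .267 .12
python3 - <<'E'
from workcell import bot
from h import *
a=[]
np.set_printoptions(precision=4,suppress=True)
for n in ("scene","top","wrist"):
    c=bot.camera(n);w=c["color"]; cv2.imwrite(f"pics/{n}2.png",w)
    print(n,[(d["conf"],d["point"],plane(c,d["point"],.04)) for d in bot.spot_point("tag_face",n)],[(d["conf"],d["point"]) for d in bot.spot_point("stamp",n)])
E
```

```text
clock: 6.1
eef_pos: [0.5155, -0.2507, 0.1763]
tool_rot: [0.689, -0.158, 0.159, -0.689]
ft_force: [-0.0, 0.4, -3.7]
grip_width: 0.0246
clock: 7.6
eef_pos: [0.5874, 0.2705, 0.1732]
tool_rot: [0.69, -0.159, 0.157, -0.689]
ft_force: [0.1, -0.7, -2.5]
grip_width: 0.025
clock: 7.72
eef_pos: [0.5874, 0.2698, 0.1732]
tool_rot: [0.69, -0.158, 0.156, -0.689]
ft_force: [-1.3, 0.2, -2.1]
grip_width: 0.0248
t 7.72 [0.5874 0.2698 0.1732] f [-1.3199  0.1651 -2.0689] w 0.0248
[[ 0.9009 -0.0032  0.434 ]
 [-0.434  -0.0009  0.9009]
 [-0.0025 -1.     -0.0022]]
tool delta mm [ 3.6617 53.1969 -1.3024]
scene [(0.62, [367.2, 443.5], array([0.5906, 0.2678, 0.04  ]))] [(0.96, [375.4, 424.2]), (0.74, [203.4, 172.9])]
top [(0.69, [165.5, 179.3], array([0.5897, 0.2674, 0.04  ]))] [(0.79, [148.6, 166.3]), (0.58, [481.9, 197.9])]
wrist [(0.96, [330.4, 224.8], array([0.5927, 0.2644, 0.04  ]))] [(0.86, [325.2, 262.2])]
```

View pics/wrist2.png

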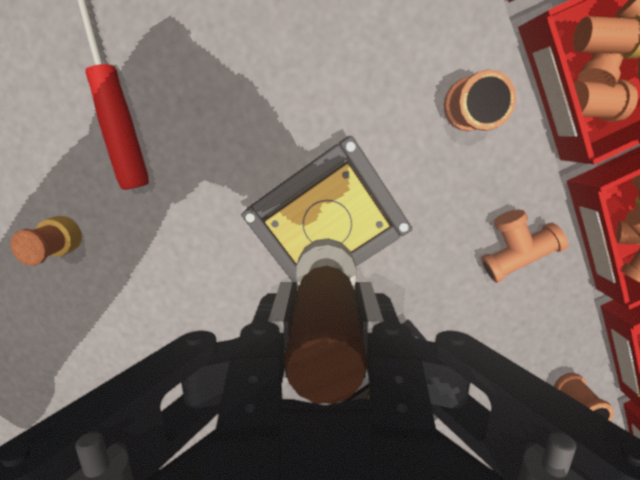

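View pics/scene2.png

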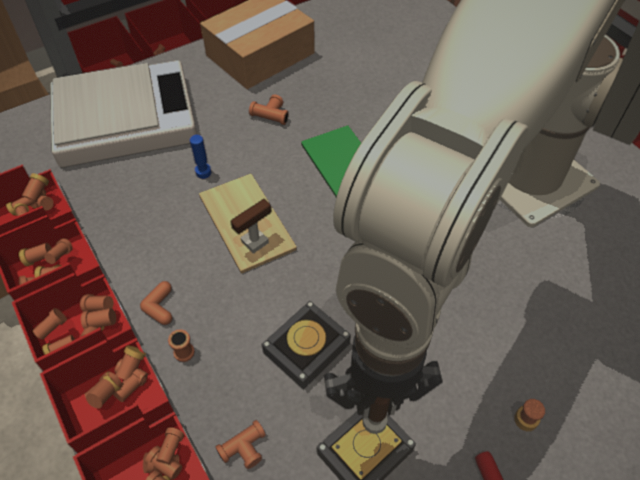

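View pics/top2.png

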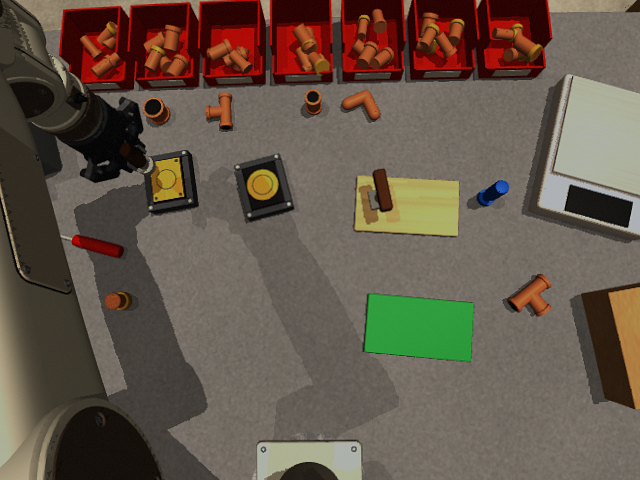

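Run:
```python
from workcell import bot
from h import *
np.set_printoptions(precision=4,suppress=True)
o=bot.get_obs();z=o["eef_pos"][2]-.0438
S={"scene":((375.4,424.2),(367.1,443.6)),"top":((148.6,166.3),(166.2,179.3)),"wrist":((325.2,262.2),(328,225))}
print(o["eef_pos"],z)
for n in S:
    c=bot.camera(n); print(n,plane(c,S[n][0],z),plane(c,S[n][1],.04), proj(c,np.array(o["eef_pos"])-[0,0,.0438])[0])
    if n!="wrist":
        p=S[n][0]; x,y=int(p[0]),int(p[1]); x0=max(0,x-50);y0=max(0,min(y-40,400)); im=cv2.resize(c["color"][y0:y0+80,x0:x0+100],(400,320),interpolation=cv2.INTER_CUBIC); print(x0,y0)
        S[n]=im
cv2.imwrite("pics/over.png",np.hstack([S["scene"],S["top"]]))
```

```text
[0.5893 0.2666 0.1755] 0.13173847093823704
scene [0.5892 0.274  0.1317] [0.5908 0.2678 0.04  ] [371.9927 419.497 ]
325 384
top [0.5881 0.2633 0.1317] [0.5897 0.266  0.04  ] [146.8163 165.6707]
98 126
wrist [0.59   0.268  0.1317] [0.5913 0.2656 0.04  ] [325.2853 264.9793]
```

View pics/over.png

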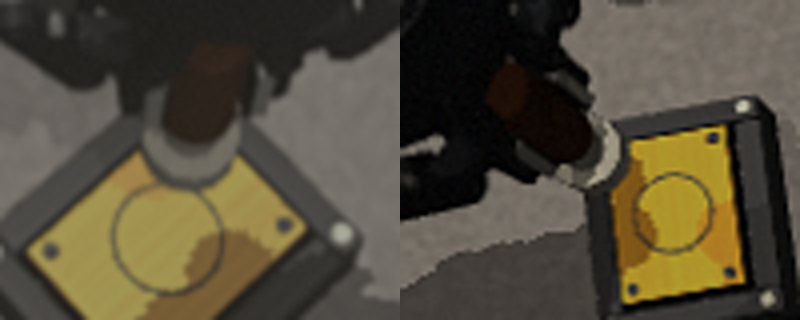

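```bash
python3 -m inch '0 0 0 1 12 0.5 1;0 0 0 0 22 0 1;0 0 0 0 22 0 1;0 0 0 0 14 0 1;0 0 0 0 7 0 1;0 0 0 0 0 0 1;0 0 0 0 0 0 1;0 0 0 0 0 0 1'
python3 st.py .5906 .2665 .0838
python3 - <<'E'
from workcell import bot
from h import *
np.set_printoptions(precision=4,suppress=True)
S={}
for n in ("scene","top","wrist"):
    c=bot.camera(n)
    p=proj(c,[[.5906,.2665,.04]])[0]; x0,y0=int(p[0])-50,min(int(p[1])-50,400)
    S[n]=cv2.resize(c["color"][y0:y0+80,x0:x0+100],(800,640)if 0 else (400,320),interpolation=cv2.INTER_CUBIC); print(n,x0,y0,[(d["conf"],d["point"]) for d in bot.spot_point("stamp",n)],[(d["conf"],d["point"]) for d in bot.spot_point("tag_face",n)])
    o=bot.get_obs(); print(o["eef_pos"],proj(c,np.array(o["eef_pos"])-[0,0,.0438])[0])
    if n=="wrist": cv2.imwrite("pics/w3.png",c["color"])
cv2.imwrite("pics/over3.png",np.hstack([S["scene"],S["top"]]))
E
```

```text
clock: 9.32
eef_pos: [0.5909, 0.2676, 0.0993]
tool_rot: [-0.689, 0.158, -0.159, 0.689]
ft_force: [-0.2, -0.7, -2.4]
grip_width: 0.0246
t 9.32 [0.5909 0.2676 0.0993] f [-0.2329 -0.7062 -2.4364] w 0.0246
[[ 0.8992  0.0017  0.4375]
 [-0.4375  0.0008  0.8992]
 [ 0.0012 -1.      0.0014]]
tool delta mm [ 0.1688 15.5321 -1.1296]
scene 316 392 [(0.83, [366.8, 441.5]), (0.56, [203.3, 173.3])] [(0.85, [365.6, 443.9])]
[0.5906 0.2674 0.0989] [367.7636 439.8087]
top 115 128 [(0.97, [165.5, 178.9]), (0.88, [483.6, 199.1])] [(0.62, [168.6, 180.6])]
[0.5903 0.2673 0.0985] [162.7466 176.9575]
wrist 276 207 [(0.71, [326.7, 266.0])] []
[0.5903 0.2673 0.0983] [324.9876 264.579 ]
```

View pics/over3.png

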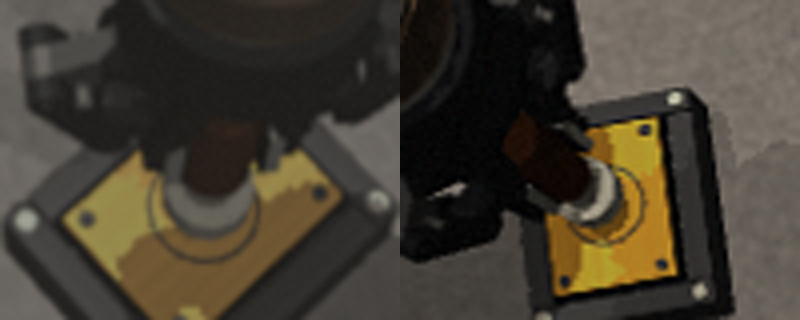

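View pics/w3.png

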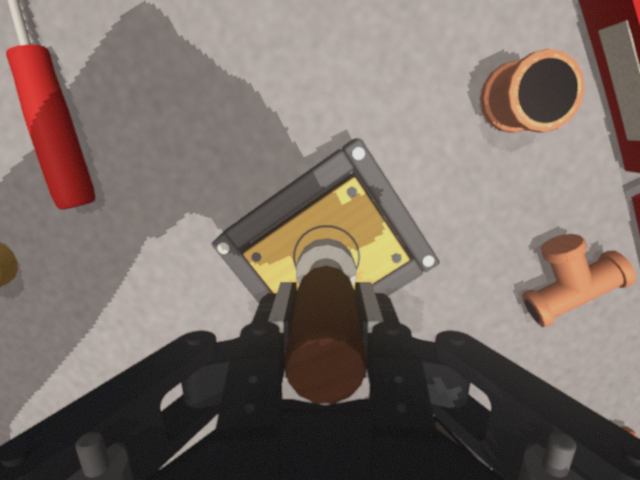

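Run:
```python
from workcell import bot
from h import *
np.set_printoptions(precision=2,suppress=True)
a=np.linspace(0,2*np.pi,60)
ims=[]
for n in ("scene","top","wrist"):
    c=bot.camera(n);o=bot.get_obs();p=np.array(o["eef_pos"]);m=R.from_quat(o["tool_rot"]).as_matrix()
    im=c["color"].copy(); f=5; ctr=proj(c,[[p[0],p[1],.045]])[0]; x0,y0=int(ctr[0])-26-(14 if n=="wrist" else 0),int(ctr[1])-30-(10 if n=="wrist" else 0)
    w=80 if n=="wrist" else 53; h=85 if n=="wrist" else 60
    y0=min(y0,480-h)
    f=260/w
    big=cv2.resize(im[y0:y0+h,x0:x0+w],None,fx=f,fy=f,interpolation=cv2.INTER_CUBIC)
    def circ(z,r,col,xy):
        q=proj(c,np.c_[xy[0]+r*np.cos(a),xy[1]+r*np.sin(a),0*a+z]); q=((q-[x0,y0]+.5)*f).astype(np.int32); cv2.polylines(big,[q],True,col,1)
    zu=p[2]-.0438
    circ(zu,.016,(0,255,0),p); circ(zu+.014,.016,(0,255,0),p); circ(.04,.020,(0,0,255),p)
    ims.append(cv2.copyMakeBorder(big,0,max(0,320-big.shape[0]),0,0,0)[:320,:260]); print(n,p*1000,m[:,1])
cv2.imwrite("pics/ov4.png",np.hstack(ims))
```

```text
scene [590.27 267.31  98.29] [-0. -0. -1.]
top [590.25 267.31  98.27] [-0. -0. -1.]
wrist [590.27 267.3   98.28] [-0. -0. -1.]
```

View pics/ov4.png

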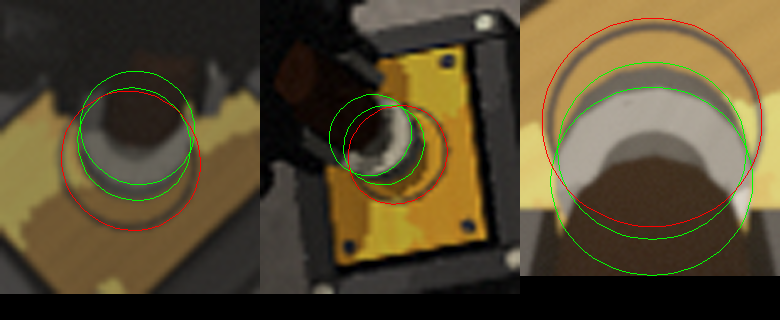

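Overlay: in scene and top, the red circle (40 mm ring drawn at the TCP's xy on the tag plane) coincides with the etched ring within about 1 px. The green die outlines fit the stamp, so it is centred to about 1 mm. Descend.

```bash
python3 -m inch '0 0 0 0 0 0 1;0 0 0 0 3 0 1;0 0 0 0 4 0 1;0 0 0 0 3 0 1;0 0 0 0 1 0 1;0 0 0 0 0 0 1;0 0 0 0 0 0 1'; python3 -m inch '0 0 0 0 0.5 0 1;0 0 0 0 0 0 1';python3 -m inch '0 0 0 0 1 0 1;0 0 0 0 0 0 1';python3 -m inch '0 0 0 0 1 0 1;0 0 0 0 0 0 1';python3 -m inch '0 0 0 0 1 0 1;0 0 0 0 0 0 1'
```

```text
clock: 10.8
eef_pos: [0.5904, 0.2674, 0.0875]
tool_rot: [-0.689, 0.159, -0.159, 0.689]
ft_force: [0.9, 0.1, -1.8]
grip_width: 0.0248
clock: 11.05
eef_pos: [0.5903, 0.2673, 0.0869]
tool_rot: [-0.689, 0.159, -0.159, 0.689]
ft_force: [0.4, 0.7, -2.5]
grip_width: 0.0251
clock: 11.3
eef_pos: [0.5902, 0.2673, 0.0857]
tool_rot: [0.689, -0.159, 0.159, -0.689]
ft_force: [0.3, -0.5, -1.8]
grip_width: 0.0252
clock: 11.55
eef_pos: [0.5902, 0.2672, 0.0847]
tool_rot: [0.689, -0.159, 0.159, -0.689]
ft_force: [0.6, -0.1, -1.6]
grip_width: 0.0247
clock: 11.8
eef_pos: [0.5904, 0.2673, 0.0839]
tool_rot: [-0.689, 0.159, -0.159, 0.689]
ft_force: [0.4, 0.5, -1.5]
grip_width: 0.0248
```

```bash
for i in 1 2 3 4; do python3 -m inch '0 0 0 0 1 0 1;0 0 0 0 0 0 1' | egrep 'eef|force'; done
```

```text
eef_pos: [0.5904, 0.2674, 0.0834]
ft_force: [-1.4, 0.2, 2.4]
eef_pos: [0.5905, 0.2674, 0.0822]
ft_force: [-1.3, -0.8, 3.3]
eef_pos: [0.5904, 0.2674, 0.081]
ft_force: [-1.4, -0.4, 4.4]
eef_pos: [0.5905, 0.2674, 0.0799]
ft_force: [-1.5, -0.6, 4.1]
```

```bash
python3 -m inch '0 0 0 0 1 0 1;0 0 0 0 0 0 1' | egrep 'eef|force'; python3 -m inch '0 0 0 0 1 0 1;0 0 0 0 0 0 1'
python3 - <<'E'
from workcell import bot
from h import *
S=[]
f=[]
for n in ("scene","top","wrist"):
    c=bot.camera(n)
    p=proj(c,[[.5906,.2665,.04]])[0]; x0,y0=int(p[0])-40,min(int(p[1])-50,400)
    S.append(cv2.resize(c["color"][y0:y0+80,x0:x0+80],(266,266),interpolation=cv2.INTER_CUBIC)); o=bot.get_obs();f.append((o["eef_pos"][2],o["ft_force"][2]))
cv2.imwrite("pics/press.png",np.hstack(S)); print(f)
E
```

```text
eef_pos: [0.5905, 0.2674, 0.0789]
ft_force: [-1.9, -0.6, 4.2]
clock: 13.3
eef_pos: [0.5904, 0.2674, 0.078]
tool_rot: [-0.689, 0.159, -0.159, 0.689]
ft_force: [-0.8, -0.1, 5.2]
grip_width: 0.0246
[(np.float64(0.07796008817943081), np.float64(5.05404949108979)), (np.float64(0.07801893390492613), np.float64(4.7218244285142585)), (np.float64(0.0780049514967879), np.float64(5.889749484562247))]
```

View pics/press.png

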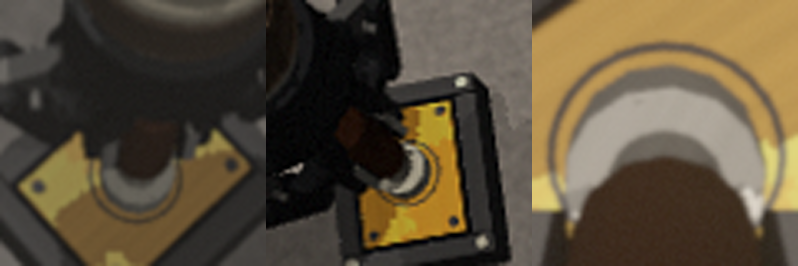

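Pressed picture: the die sits concentric inside the etched ring in all three views. Sunk about 5.6 mm, net about 7.3 N. Add 0.4 mm and hold.

```bash
python3 -m inch '0 0 0 0 0.4 0 1;0 0 0 0 0 0 1;0 0 0 0 0 0 1;0 0 0 0 0 0 1;0 0 0 0 0 0 1;0 0 0 0 0 0 1;0 0 0 0 0 0 1;0 0 0 0 0 0 1;0 0 0 0 0 0 1;0 0 0 0 0 0 1'; python3 -m inch '0 0 0 0 -2 0 1;0 0 0 0 -4 0 1;0 0 0 0 -6 0 1;0 0 0 0 -12 0 1;0 0 0 0 -20 0 1;0 0 0 0 -25 0 1;0 0 0 0 -20 0 1;0 0 0 0 -10 0 1;0 0 0 0 0 0 1'; python3 st.py .5155 -.2507 .1763
```

```text
clock: 14.7
eef_pos: [0.5905, 0.2674, 0.0777]
tool_rot: [-0.689, 0.159, -0.159, 0.689]
ft_force: [-0.5, -0.6, 5.2]
grip_width: 0.0249
clock: 15.82
eef_pos: [0.5907, 0.2674, 0.1771]
tool_rot: [-0.689, 0.158, -0.159, 0.689]
ft_force: [0.8, 0.8, -3.0]
grip_width: 0.0247
t 15.82 [0.5907 0.2674 0.1771] f [ 0.8408  0.8049 -2.9925] w 0.0247
[[ 0.8992  0.0012  0.4375]
 [-0.4375  0.0005  0.8992]
 [ 0.0009 -1.      0.001 ]]
tool delta mm [ 159.1045    0.4158 -498.7849]
```

```bash
python3 -m inch '0 0 0 5 0 -16 1;0 0 0 10 0 -31 1;0 0 0 15 0 -47 1;0 0 0 16 0 -50 1;0 0 0 16 0 -50 1;0 0 0 16 0 -50 1;0 0 0 16 0 -50 1;0 0 0 16 0 -50 1;0 0 0 16 0 -50 1;0 0 0 15 0 -47 1;0 0 0 11 0 -37 1;0 0 0 7 0 -21 1' ; python3 -m inch '0 0 0 0 0 0 1;0 0 0 0 0 0 1;0 0 0 0 0 0 1;0 0 0 0 0 0 1'; python3 st.py .5155 -.2507 .0558
python3 - <<'E'
from workcell import bot
from h import *
S=[]
for n,P in (("scene",[.53,-.25,.06]),("top",[.53,-.25,.06]),("top",[.59,.267,.04])):
    c=bot.camera(n)
    p=proj(c,[P])[0]; x0,y0=int(p[0])-60,int(p[1])-60
    S.append(cv2.resize(c["color"][y0:y0+120,x0:x0+120],(266,266),interpolation=cv2.INTER_CUBIC))
cv2.imwrite("pics/back.png",np.hstack(S))
E
```

```text
clock: 17.32
eef_pos: [0.513, -0.2531, 0.1754]
tool_rot: [-0.689, 0.161, -0.159, 0.689]
ft_force: [0.1, 0.1, -1.8]
grip_width: 0.0251
clock: 17.82
eef_pos: [0.5153, -0.2499, 0.1765]
tool_rot: [-0.689, 0.158, -0.158, 0.689]
ft_force: [0.1, -0.2, -2.1]
grip_width: 0.0246
t 17.82 [ 0.5153 -0.2499  0.1765] f [ 0.1215 -0.1641 -2.0547] w 0.0246
[[ 0.9    -0.      0.4358]
 [-0.4358  0.0001  0.9   ]
 [-0.0001 -1.      0.0001]]
tool delta mm [  0.5201 120.6536  -0.626 ]
```

View pics/back.png

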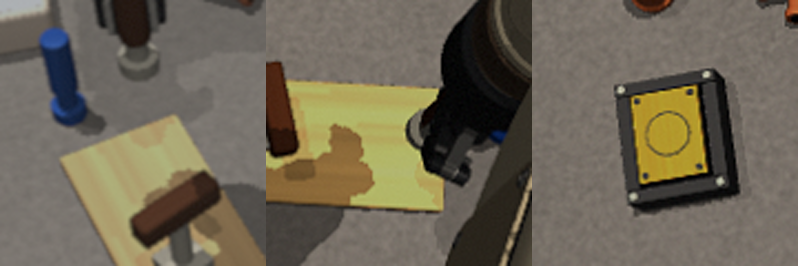

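The tag is back up and unmarked; the stamp hangs upright above the board. Lower it to the original spot.

```bash
python3 -m inch '0 0 0 0 8 0 1;0 0 0 0 18 0 1;0 0 0 0 26 0 1;0 0 0 0 26 0 1;0 0 0 0 20 0 1;0 0 0 0 11 0 1;0 0 0 0 5 0 1;0 0 0 0 2 0 1;0 0 0 0 1 0 1;0 0 0 0 0 0 1;0 0 0 0 0 0 1';  for i in 1 2 3; do python3 -m inch '0 0 0 0 0.6 0 1;0 0 0 0 0 0 1' | egrep 'eef|force'; done
```

```text
clock: 19.35
eef_pos: [0.5153, -0.2511, 0.0599]
tool_rot: [0.689, -0.158, 0.159, -0.689]
ft_force: [-0.2, 0.2, -2.1]
grip_width: 0.0248
eef_pos: [0.515, -0.251, 0.0588]
ft_force: [-0.2, -0.2, -2.5]
eef_pos: [0.5149, -0.2509, 0.0581]
ft_force: [-0.6, 0.0, -2.7]
eef_pos: [0.5149, -0.2509, 0.0575]
ft_force: [-0.5, 0.5, -2.1]
```

```bash
for i in 1 2 3; do python3 -m inch '0 0 0 0 0.6 0 1;0 0 0 0 0 0 1' | egrep 'eef|force'; done
```

```text
eef_pos: [0.5149, -0.251, 0.0569]
ft_force: [-0.1, 0.3, -1.7]
eef_pos: [0.5149, -0.251, 0.0563]
ft_force: [0.1, 0.5, -2.4]
eef_pos: [0.5151, -0.251, 0.0559]
ft_force: [1.0, -0.3, -2.6]
```

```bash
for i in 1 2; do python3 -m inch '0 0 0 0 0.4 0 1;0 0 0 0 0 0 1' | egrep 'eef|force'; done
```

```text
eef_pos: [0.5151, -0.251, 0.0558]
ft_force: [-1.3, 0.9, 0.6]
eef_pos: [0.5151, -0.251, 0.0558]
ft_force: [-1.4, 0.6, 5.5]
```

Contact felt at TCP z 0.0558, as at the pick. Ease off and release.

```bash
python3 -m inch '0 0 0 0 -0.4 0 1;0 0 0 0 0 0 0.55;0 0 0 0 0 0 0.4;0 0 0 0 0 0 0.2;0 0 0 0 0 0 0;0 0 0 0 0 0 0;0 0 0 0 0 0 0;0 0 0 0 0 0 0'
python3 - <<'E'
from workcell import bot
from h import *
a=[]
for n in ("scene","wrist"):
    w=bot.camera(n)["color"]; a.append(cv2.resize(w[110:280,150:350],None,fx=2,fy=2) if n=="scene" else cv2.resize(w,(400,300)))
cv2.imwrite("pics/rel.png",np.hstack([cv2.copyMakeBorder(x,0,340-x.shape[0],0,400-x.shape[1],0) for x in a]))
E
```

```text
clock: 22.35
eef_pos: [0.515, -0.251, 0.0554]
tool_rot: [-0.689, 0.159, -0.159, 0.689]
ft_force: [-0.2, -0.7, -0.5]
grip_width: 0.0855
```

View pics/rel.png

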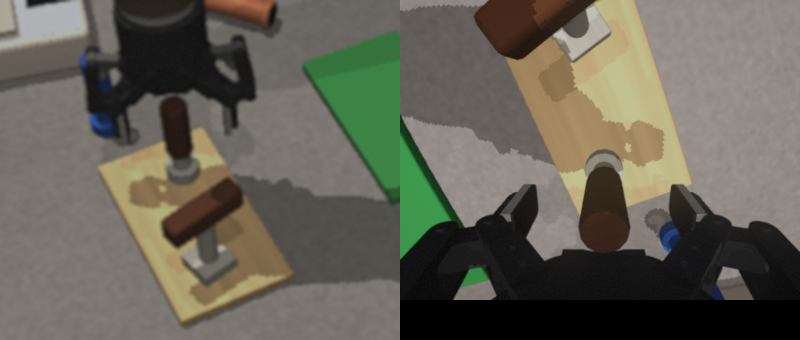

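The picture shows the fingers open on both sides and the stamp standing upright on the board, untouched. Retreat straight up and check.

```bash
python3 -m inch '0 0 0 0 -6 0 0;0 0 0 0 -14 0 0;0 0 0 0 -25 0 0;0 0 0 0 -30 0 0;0 0 0 0 -30 0 0;0 0 0 0 -30 0 0;0 0 0 0 -25 0 0;0 0 0 0 -14 0 0;0 0 0 0 -6 0 0;0 0 0 0 0 0 0;0 0 0 0 0 0 0'
python3 - <<'E'
from workcell import bot
from h import *
a=[]
np.set_printoptions(precision=4,suppress=True)
for n in ("scene","wrist"):
    c=bot.camera(n);w=c["color"]; a.append(cv2.resize(w[110:280,150:350],None,fx=2,fy=2) if n=="scene" else cv2.resize(w,(400,300)))
    print(n,[(d["conf"],d["point"],plane(c,d["point"],.012)) for d in bot.spot_point("stamp",n)])
cv2.imwrite("pics/end.png",np.hstack([cv2.copyMakeBorder(x,0,340-x.shape[0],0,400-x.shape[1],0) for x in a]))
E
```

```text
clock: 23.82
eef_pos: [0.5145, -0.2507, 0.2342]
tool_rot: [-0.689, 0.159, -0.158, 0.689]
ft_force: [0.1, -0.5, 0.7]
grip_width: 0.0859
scene [(0.92, [243.5, 199.0], array([ 0.516 , -0.2418,  0.012 ])), (0.64, [203.3, 172.5], array([ 0.5503, -0.3432,  0.012 ]))]
wrist [(0.94, [323.4, 202.2], array([ 0.5134, -0.2476,  0.012 ])), (0.76, [388.5, 274.5], array([ 0.5424, -0.3504,  0.012 ]))]
```

View pics/end.png

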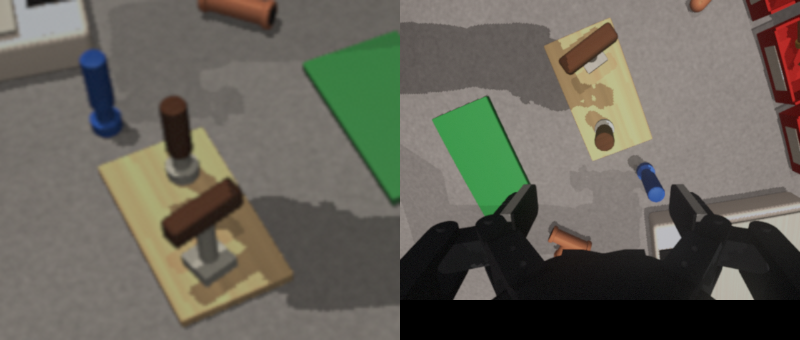

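The stamp stands upright on the plywood where it began, the gripper is well clear, and its neighbours are unmoved.

```bash
python3 -c "
from workcell import bot
print(bot.job_done())"
```

```text
the job is handed in; nothing more can be done
None
```

I pressed the brown upright-handled stamp onto the middle of the rectangular brass tag. I held it about 1.3 s, lifted it straight up and stood it back on the plywood board. I handed the job in at about 24 s of the 54 s allowed; handing in gives no verdict.

- **Press depth:** the tag sank about 5.9 mm from first contact, against 6 mm for flush. The net force was about 7.3 N, where 7.6 N is expected at 6 mm, so it stayed well short of its stop.
- **Centring:** the die sat inside the etched ring, to about 1 mm, in all three camera views.
- **Tag afterwards:** the top camera showed the tag back up and its frame unmoved.
- **Stamp afterwards:** the stamp stands upright on the board near its starting spot, released, with the gripper about 18 cm above its release height. The cross-bar stamp and the blue look-alike had not moved.
- **Disagreement:** in the last check, the scene-camera detector placed the stamp about 9 mm from where I released it, while the wrist-camera one was within about 4 mm. The pictures showed no shift, so I put this down to detector and calibration error.

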